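# Lock the tea boiler's lid and switch it to brew

## Robot

A 6-joint arm with a two-finger parallel gripper is mounted at the origin on the work surface. World frame = base frame: x ahead of the robot, y to its left, z up, the work surface at z = 0. Lengths are in m, angles in rad, forces in N, time in s.
With the tool pointing down it reaches from about 0.375 to 0.925 m from the base axis. Payload 5.7 kg.
Tool frame: the origin (TCP) lies at the very end of the fingers, on their centre line; the grasp point (between the pads) lies 19 mm behind it (env.grip_depth is the distance from the TCP to the grasp point, in m); z points along the fingers, y is the direction in which the jaws open and shut (so a half turn about z gives the same grasp; the last joint's range is limited). The gripper opens to 88 mm and grips with 3 to 60 N. Pads are 20 mm wide; open, the fingers measure 115 mm over their backs; the gripper's body (75 mm by 178 mm) begins 61 mm behind the grasp point.
Start: joints at [1.009, 0.359, 1.51, -0, 1.272, -0.115], TCP at [0.259, 0.541, 0.223] pointing down, gripper open.
Joint ranges: [-2.97, 2.97], [-1.01, 2.36], [0.21, 2.38], [-0.96, 4.11], [0.2, 2.71], [-2.98, 2.98]. Speed limits (rad/s): [2.39, 2.39, 3.14, 3.14, 3.14, 3.14].

## Interface

Orientations are given as a 3x3 rotation matrix whose columns are the frame's x, y, z axes.
In Python, from bench import env gives the robot as it stands.
- The arm moves only by the shell command python3 -m inch 'ROWS'. ROWS is text: rows parted by semicolons, each of 5 numbers parted by spaces: the shift along the tool's x, y, z in cm, then the turn about the tool's z in rad, then the finger opening in cm, from 0 to 8.78. In form: dx dy dz twist fingers; .... A call has 1 to 5 rows; each row shifts and turns the commanded pose from where the row before left it, along the tool's axes as they then stand; what a row does not reach is not made up. A row lasts 1/12 s, in which the tool goes at most 41.7 mm and 7.16 degrees, less where a joint would pass 70% of its speed; a pose out of reach is approached as far as the arm can. A call is refused whole if a number of a shift passes 4.17 or a number of a turn 0.125, either way. A call with a gripper value outside its range is refused whole. The fingers move at their own pace and stop on an object; the grip force is fixed at half the most. Time passes only in rows, so rows that do not move let the fingers close. It gives the time, the measured TCP pose, the force and the opening at its end, in the units of the state.
- env.observe(): the state, without advancing time (a new reading comes with each control period).
- env.capture(name): name is "scene" or "top" or "wrist"; returns a dict with "img" (400x640x3 uint8, blue, green, red), "mtx" (3x3 intrinsics, pixels), "T" (4x4, takes a point from camera to world coordinates). Camera axes: x right, y down, z forward; pixel columns grow to the right and rows downward; lengths in m; the calibration is good to about 2 mm. The wrist camera is an equidistant fisheye: a pixel r from the principal point sees the ray r / f radians off the axis. A picture is of the moment at which its call begins. There is no depth.
- env.job_done(): hands the job in, once; it reports no verdict.
Trained networks look in the newest picture that a camera, given by its name, has taken for a name from the list of things; names that differ only in an ending like _2 or _b are one class to them, and where a whole thing is asked for, a point or a joint stands for the part that bears it (a point fixed in the world has none). Each returns a list of dicts, best first, with "conf" (0 to 1); they miss things now and then, are a little off and sometimes report something else, mostly with a low value. They report only what shows in the picture. A call takes as long as a camera call. They do not tell look-alikes from the thing itself.
- env.regions_of(name, camera): "region" (400x640 bool, what is visible of it) and "at" ([column, row] in pixels, amid what is visible of it).
The state is a dict: "t": time; "qpos": joint angles; "dq": joint speeds; "effort": joint torques, N m; "eef_pos": TCP position; "ee_rot": TCP orientation; "ft_force": force on the tool from outside, world axes, zero at the start; "moment": the same for the moment, N m; "grip_width": opening from 0.0 (shut) to 1.0 (fully open).
Only numpy, scipy, OpenCV 4.12 (cv2) and the standard library are available. Lean on these libraries where they do the work, as an engineer would, in place of code of your own. Each camera call takes 0.05 s, during which the arm holds its last target.

## Task

Get the tea boiler ready: take its lid from the tray by the bar handle, set it into the boiler's mouth with the pins in the two gaps, and twist it clockwise (seen from above) until it is fully home against its stop and clamped down on the seal. Only then push the boiler's red lever over to its far end (away from the tap side), let go of everything, and leave the teapot, glasses and teaspoon undisturbed.

Things in the scene. Friction and masses are not known exactly. Their poses are not given: they have to be found in the camera images.
- lid_grip (a point): Middle of the black bar handle (92 long, 16 wide, 43 mm high) of the boiler's loose steel lid, 0.16 to 0.29 kg. 18 mm below the handle's top, 24 above the flange's top (flange 120 mm across, 8 thick). x runs along the handle, z up. A half turn makes no difference. At the start the lid stands on its plug in the tray, this point 58 mm above the tray's floor.
- lid_pins (a point): Point on the lid's axis, 49 mm under lid_grip, at the height of two round pins (10 mm thick, 99 mm tip to tip) that stick out of the lid's white plug (72 mm across, 26 deep below the flange, tapered foot) straight below the handle's two ends, along x. Plug underside 9 mm lower.
- boiler: Fixed steel tea boiler, 156 mm across, neck 120 mm across up to 130 mm high; origin at the centre of its underside, z up. Tap on its front (-x), reaching 115 mm from the axis, 80 mm high. Black pod with the red lever on its +y side. Black bars beside the neck on its +y and -y sides show where the handle's ends point when locked, red dots where the gaps are.
- mouth (a point): Centre of the boiler's mouth at its metal rim, 130 mm above the counter; axes as the boiler's. Bore 104 mm, narrowed to 80 mm by lugs 12 mm wide. Two opposite gaps in the lugs, 44 degrees wide, let the pins down; their centres lie 151 and 331 degrees anticlockwise (from above) from +x. Laid in there, the flange rests on the seal: lid_grip is 37 mm above this point.
- seal (a joint): Orange sprung seal ring round the mouth, standing 5 mm above the rim; value = how far it is pressed down (m), 3 N at 0 rising 1 N per mm. Turning the laid-in lid clockwise (from above), the pins run under ramps that draw it down 4 mm onto the seal, with up to about 0.7 N m of twist; friction then holds it. It cannot turn anticlockwise from the gaps.
- lid_home (a point): Where lid_grip ends: on the mouth's axis, 33 mm above the rim, axes as the boiler's. Fully home the handle lies along this y axis: 61 degrees clockwise from the gaps' centres, pins against a solid stop. The ramps are 22 to 52 degrees from a gap's centre, level from there to the stop.
- brew_lever_tip (a point): Centre of the red ball (26 mm) at the end of the boiler's lever, 125 mm from the mouth's axis towards the boiler's +y. The lever (steel rod 10 mm thick, 70 mm to the ball's centre) pivots about the boiler's y axis, 102 mm above the counter; tip 163 mm high at both ends of its swing, 172 at mid. Axes turn with the lever. Moves with about 1 N.
- brew_lever (a joint): Angle of the red lever in rad: near 0 leaning towards the boiler's -x (tap) side, 1.0 at the far end leaning to the boiler's +x side. It stays where it is left.
- tray: Square blue plastic tray, 240 mm, 20 mm high, walls and floor about 6 mm; origin at the centre of its underside. Fixed.
- teapot: White porcelain teapot, 121 mm high, belly 124 mm across, spout and handle along its y to 100 mm from its axis; origin at the centre of its underside. Leave alone.
- glass_a: Clear glass, 64 mm across, 95 mm high, origin at the centre of its underside. Leave alone.
- glass_b: Another clear glass of the same size and origin. Leave alone.
- teaspoon: Metal teaspoon 140 mm long lying in the tray on the side away from the robot. Leave alone.
There are look-alikes about, which are no part of the job. Of the things like the part that bears lid_grip, leave any that is blue or yellow; of the rest the larger one is meant.

How it is judged:
On the way, in this order (a step that is already met when the one before it is completed fails the run):
1. the lid sits in the mouth with its pins down in the gaps (horizontal distance between lid_grip and mouth below 0.006 m and z of lid_grip in the frame of mouth below 0.04 m and angle between lid_grip's own z axis and vertical below 0.08 rad and angle between the x axis of lid_grip and the y axis of mouth, either way round above 0.45 rad), for 0.1 s.
2. the lid is twisted home and clamped down on the seal (horizontal distance between lid_grip and mouth below 0.006 m and z of lid_grip in the frame of mouth below 0.035 m and angle between lid_grip's own z axis and vertical below 0.06 rad and angle between the x axis of lid_grip and the y axis of mouth, either way round below 0.2 rad), for 0.2 s.
3. the lever is pushed over (value of joint brew_lever above 0.8 rad), for 0.1 s.
At the end, for the whole second after the job is handed in: The lid sits level in the mouth (within 6 mm of its axis), twisted to within 0.2 rad of its stop and pulled down on the seal (handle middle less than 35 mm above the rim, it stands 37 mm when only laid in), and the lever stands past 0.8 rad; nothing is held (all of step 2 and value of joint brew_lever above 0.8 rad); the robot touches nothing.
It fails at once if the teapot is pushed away or tipped (distance of teapot from where it was at the start of the episode above 0.03 m or angle between teapot's own z axis and vertical above 0.3 rad).
It fails at once if a glass is pushed away or tipped (distance of any of glass_a, glass_b from where it was at the start of the episode above 0.03 m or angle between any of glass_a, glass_b's own z axis and vertical above 0.3 rad).
It fails at once if the teaspoon is pushed away (distance of teaspoon from where it was at the start of the episode above 0.04 m).
It also fails if it takes over 54 s, if anything falls off the work surface, if the arm or the gripper's body presses on something with over 40 N, if the wrist force passes 120 N, or if a joint passes its speed limit or range.

## Working session

There is one attempt and no reset: what is moved stays moved. The work goes in short steps, Python scripts to look and compute and a shell command to move; the robot and the scene stay as the last step left them, time stands still between calls to the robot, and variables do not carry over. Pictures are saved under pics/ and viewed, and the job is handed in when it is done.

```bash
ls; mkdir -p pics; python3 - <<'E'
from bench import env
import cv2
o=env.observe(); print(o['t'],o['eef_pos'],o['ee_rot'],o['grip_width'],env.grip_depth)
for n in ['scene','top','wrist']:
    c=env.capture(n); cv2.imwrite(f'pics/{n}0.png',c['img']); print(n,c['mtx'].round(1).tolist(),c['T'].round(4).tolist())
E
```

```text
pics
0.0 [0.2588974  0.54050223 0.22179308] [[-9.01833185e-01  4.32083209e-01 -1.00322162e-03]
 [ 4.32084318e-01  9.01831814e-01 -1.58753565e-03]
 [ 2.18789678e-04 -1.86516866e-03 -9.99998237e-01]] 1.0040771973039744 0.0187
scene [[437.4, 0.0, 315.7], [0.0, 437.4, 202.7], [0.0, 0.0, 1.0]] [[0.3654, 0.6611, -0.6554, 1.2336], [0.9308, -0.2503, 0.2665, -0.354], [0.0122, -0.7074, -0.7067, 0.8955], [0.0, 0.0, 0.0, 1.0]]
top [[386.8, 0.0, 322.7], [0.0, 386.8, 201.9], [0.0, 0.0, 1.0]] [[0.0296, -0.9885, 0.1483, 0.3484], [-0.9992, -0.0335, -0.0236, -0.0448], [0.0283, -0.1475, -0.9887, 1.1529], [0.0, 0.0, 0.0, 1.0]]
wrist [[309.7, 0.0, 315.7], [0.0, 309.7, 196.3], [0.0, 0.0, 1.0]] [[0.4328, 0.866, 0.2504, 0.1904], [0.9015, -0.4154, -0.1214, 0.5749], [-0.0011, 0.2783, -0.9605, 0.3847], [0.0, 0.0, 0.0, 1.0]]
```

View pics/scene0.png

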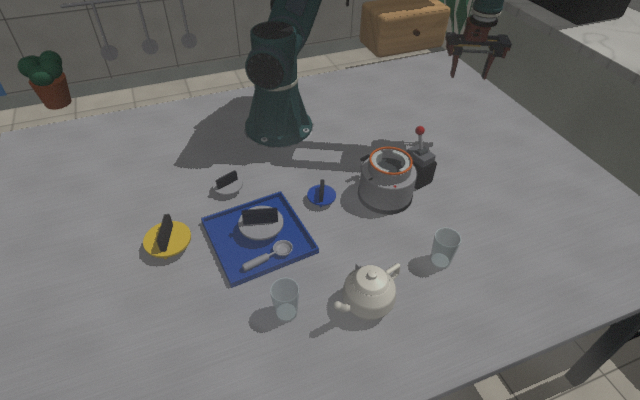

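View pics/top0.png

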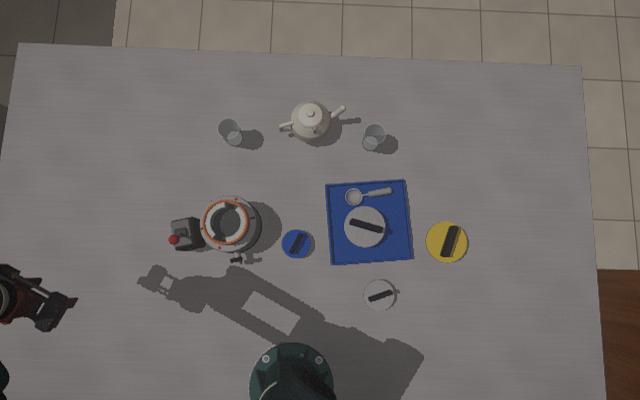

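View pics/wrist0.png

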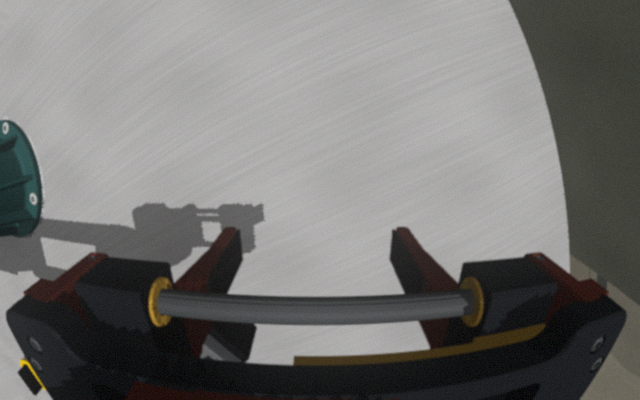

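The top view shows the steel lid in the tray at about (366,226), the boiler at (228,222) with its red ball at (173,239), and a small steel lid, a blue one and a yellow one as look-alikes. I'll zoom in on the lid and boiler.

```bash
cat > h.py <<'E'
import numpy as np, cv2
from bench import env
def ray(c,px,wrist=False):
    K=c['mtx'];T=c['T'];v=np.array([(px[0]-K[0,2])/K[0,0],(px[1]-K[1,2])/K[1,1]])
    if wrist:
        th=np.linalg.norm(v); d=np.r_[v/th*np.sin(th),np.cos(th)]
    else: d=np.r_[v,1]
    return T[:3,3],T[:3,:3]@d
def atz(c,px,z,wrist=False):
    o,d=ray(c,px,wrist); return o+d*(z-o[2])/d[2]
def proj(c,P,wrist=False):
    T=c['T'];K=c['mtx'];p=(np.atleast_2d(P)-T[:3,3])@T[:3,:3]
    if wrist:
        r=np.linalg.norm(p[:,:2],axis=1);th=np.arctan2(r,p[:,2]);q=p[:,:2]/r[:,None]*th[:,None]
    else: q=p[:,:2]/p[:,2:]
    return q*K[0,0]+K[:2,2]
E
python3 - <<'E'
import cv2
t=cv2.imread('pics/top0.png'); s=cv2.imread('pics/scene0.png')
a=cv2.resize(t[180:280,150:280],None,fx=6,fy=6,interpolation=cv2.INTER_CUBIC);cv2.imwrite('pics/tb.png',a[:600,:780])
a=cv2.resize(t[175:270,320:420],None,fx=6,fy=6,interpolation=cv2.INTER_CUBIC);cv2.imwrite('pics/tl.png',a)
a=cv2.resize(s[120:215,340:450],None,fx=6,fy=6,interpolation=cv2.INTER_CUBIC);cv2.imwrite('pics/sb.png',a)
E
python3 - <<'E'
from h import *
for cam in ['top','scene']:
    c=env.capture(cam)
    for n in ['lid_grip','boiler','brew_lever_tip','tray','teapot','glass_a','teaspoon']:
        for r in env.regions_of(n,cam): print(cam,n,round(r['conf'],2),r['at'],r['region'].sum(), atz(c,r['at'],{'lid_grip':.08,'boiler':.13,'brew_lever_tip':.163}.get(n,0.0)).round(3))
E
```

```text
top lid_grip 0.93 [376.8, 295.8] 754 [ 0.256 -0.225  0.08 ]
top lid_grip 0.77 [296.5, 244.6] 685 [ 0.388 -0.002  0.08 ]
top lid_grip 0.76 [365.2, 226.2] 1329 [ 0.445 -0.191  0.08 ]
top lid_grip 0.69 [443.0, 242.9] 1323 [ 0.405 -0.409  0.08 ]
top boiler 0.57 [222.8, 227.0] 3917 [0.426 0.191 0.13 ]
top brew_lever_tip 0.52 [174.4, 237.5] 115 [0.393 0.303 0.163]
top tray 0.78 [381.3, 221.9] 4994 [ 0.467 -0.25   0.   ]
top tray 0.64 [226.3, 129.0] 516 [0.738 0.231 0.   ]
top teapot 0.57 [310.8, 121.3] 1559 [ 0.773 -0.028  0.   ]
top glass_a 0.93 [225.9, 127.0] 563 [0.745 0.233 0.   ]
top glass_a 0.74 [372.2, 137.6] 531 [ 0.728 -0.22   0.   ]
top teaspoon 0.62 [358.6, 189.6] 332 [ 0.563 -0.18   0.   ]
scene lid_grip 0.91 [225.5, 184.4] 514 [ 0.324 -0.252  0.08 ]
scene lid_grip 0.74 [166.2, 239.8] 1395 [ 0.467 -0.431  0.08 ]
scene lid_grip 0.73 [260.9, 222.7] 1287 [ 0.495 -0.202  0.08 ]
scene lid_grip 0.59 [321.3, 192.5] 536 [ 0.446 -0.018  0.08 ]
scene boiler 0.81 [395.2, 173.0] 4147 [0.494 0.174 0.13 ]
scene brew_lever_tip 0.44 [420.1, 131.1] 65 [0.391 0.306 0.163]
scene tray 0.66 [248.5, 244.3] 4704 [ 0.485 -0.239  0.   ]
scene tray 0.27 [393.9, 171.1] 4266 [0.359 0.264 0.   ]
scene teapot 0.58 [368.1, 291.0] 2612 [ 0.729 -0.008  0.   ]
scene glass_a 0.94 [284.7, 295.5] 1024 [ 0.669 -0.2    0.   ]
scene glass_a 0.69 [261.5, 221.9] 1237 [ 0.42  -0.184  0.   ]
scene glass_a 0.65 [446.5, 245.3] 923 [0.675 0.25  0.   ]
```

View pics/tb.png

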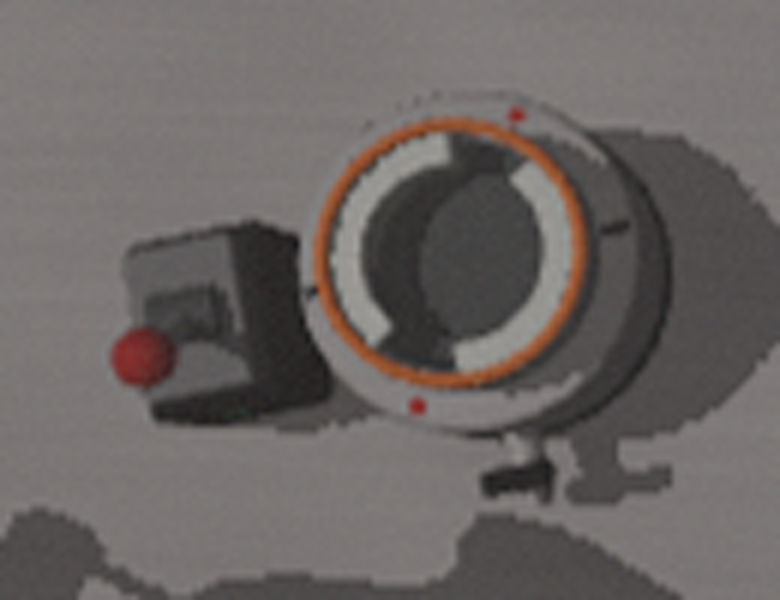

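View pics/tl.png

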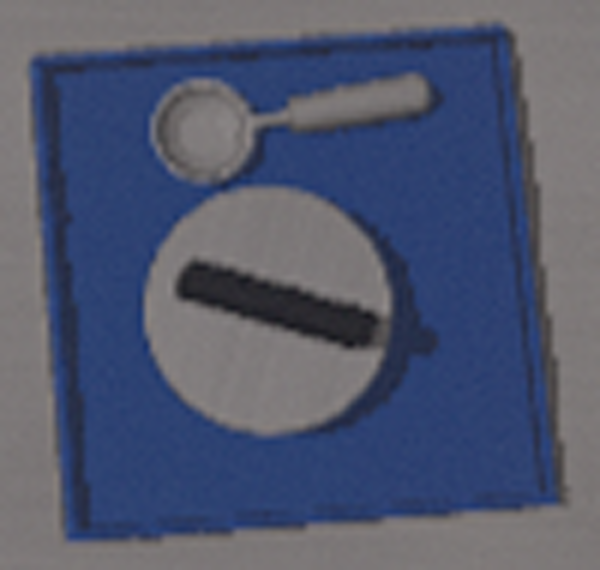

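View pics/sb.png

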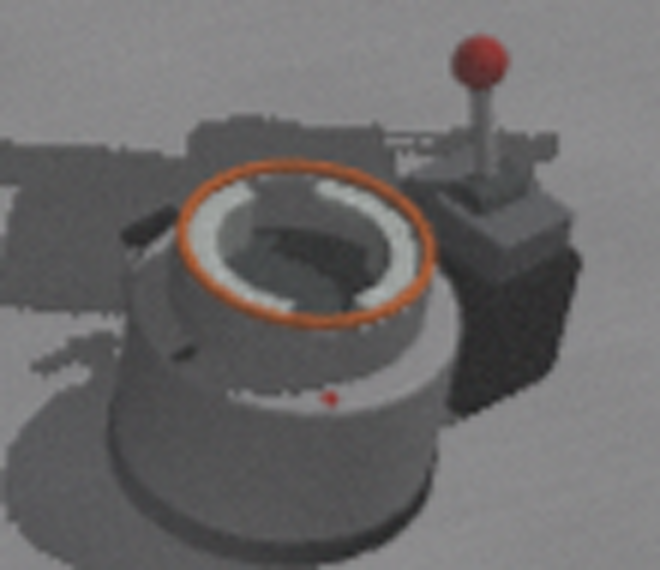

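```bash
cat > meas.py <<'E'
from h import *
def circ(P):
    A=np.c_[2*P,np.ones(len(P))];s=np.linalg.lstsq(A,(P**2).sum(1),rcond=None)[0]
    return s[:2],np.sqrt(s[2]+s[:2]@s[:2])
def comp(m,near):
    n,l,st,ce=cv2.connectedComponentsWithStats(m.astype(np.uint8))
    i=1+np.argmin(np.linalg.norm(ce[1:]-near,axis=1)+ (st[1:,4]<20)*1e3); return l==i
def pts(c,m,z):
    y,x=np.nonzero(m);return np.array([atz(c,(a,b),z)[:2] for a,b in zip(x,y)])
def ring(c):
    hsv=cv2.cvtColor(c['img'],cv2.COLOR_BGR2HSV);m=(hsv[...,0]>5)&(hsv[...,0]<20)&(hsv[...,1]>120)&(hsv[...,2]>90)
    return m
E
python3 - <<'E'
from meas import *
for cam,mb,bl,hd in [('top',(225,222),(365,226),(366,226)),('scene',(390,160),(261,222),(261,216))]:
    c=env.capture(cam); im=c['img']
    m=ring(c); yy,xx=np.mgrid[:400,:640]; m&=(abs(xx-mb[0])<40)&(abs(yy-mb[1])<40)
    P=pts(c,m,.1345); print(cam,'ring',m.sum(),*circ(P))
    hsv=cv2.cvtColor(im,cv2.COLOR_BGR2HSV)
    red=((hsv[...,0]<6)|(hsv[...,0]>172))&(hsv[...,1]>110)&(hsv[...,2]>60)
    n,l,st,ce=cv2.connectedComponentsWithStats(red.astype(np.uint8))
    for i in range(1,n):
        if 3<=st[i,4]<400 and abs(ce[i]-mb).max()<70: print(' red',st[i,4],ce[i].round(1),'z.1',atz(c,ce[i],.10).round(4),'z.163',atz(c,ce[i],.163).round(4))
    # flange: region incl handle; not blue
    for r in env.regions_of('lid_grip',cam):
        if np.hypot(*(np.array(r['at'])-bl))<6:
            reg=r['region']; k=np.zeros((400,640),np.uint8)
            dark=reg&(im.max(2)<70)
            dk=comp(dark,hd); 
            Q=pts(c,dk,.082); rc=cv2.minAreaRect((Q*1000).astype(np.float32)); print(' handle',dk.sum(),rc, Q.mean(0)); 
            u=np.linalg.svd(Q-Q.mean(0),full_matrices=False)[2][0];print(' ang',np.degrees(np.arctan2(u[1],u[0])))
            cs,_=cv2.findContours(reg.astype(np.uint8),cv2.RETR_EXTERNAL,cv2.CHAIN_APPROX_NONE)
            b=max(cs,key=len)[:,0]; B=np.array([atz(c,p,.040)[:2] for p in b])
            for _ in range(4):
                ce_,R=circ(B); e=abs(np.linalg.norm(B-ce_,axis=1)-R); B=B[e<max(.0015,np.percentile(e,90))] if _<3 else B
            print(' flange',ce_,R,len(B),len(b))
E
```

```text
top ring 270 [0.44044134 0.18621269] 0.05634407361138137
 red 4 [235.5 198.5] z.1 [0.5077 0.1691 0.1   ] z.163 [0.4982 0.1563 0.163 ]
 red 69 [173.1 239.1] z.1 [0.392  0.3287 0.1   ] z.163 [0.3894 0.3063 0.163 ]
 red 5 [219.2 247.4] z.1 [0.3735 0.2043 0.1   ] z.163 [0.372  0.1894 0.163 ]
 handle 214 ((446.9087219238281, -192.50494384765625), (93.16239929199219, 18.27214241027832), 75.08320617675781) [ 0.44679386 -0.19245985]
 ang 75.6446033726145
 flange [ 0.44977859 -0.1932287 ] 0.05880783921196776 106 115
scene ring 198 [0.44546799 0.18545893] 0.056252113112688754
 red 36 [420.4 129.4] z.1 [0.3108 0.3682 0.1   ] z.163 [0.3839 0.311  0.163 ]
 handle 487 ((472.9114074707031, -198.58779907226562), (88.69945526123047, 49.8195686340332), 75.4343490600586) [ 0.47321142 -0.19845919]
 ang -105.9267347709033
 flange [ 0.45566412 -0.19531222] 0.05835077768889639 82 111
```

Measurements from the two cameras differ by about 5 mm, so I'll average them for now and refine with the wrist camera when close. Next is a small planner that turns a target pose into tool-axis shifts.

```bash
cat > plan.py <<'E'
# plan.py x y z yang_deg [n_translation_step_cm] : suggested shifts in tool axes
import sys,numpy as np
from bench import env
def plan(x,y,z,yd,step=3.8,tw=.12):
    o=env.observe();p=np.array(o['eef_pos']);R=np.array(o['ee_rot']);a=np.arctan2(R[1,1],R[0,1])
    d=np.array([x,y,z])-p; t=(a-np.radians(yd)+np.pi)%(2*np.pi)-np.pi  # +tw = clockwise
    n=int(max(1,np.ceil(np.linalg.norm(d)*100/step),np.ceil(abs(t)/tw)))
    print('t %.2f'%o['t'],'pos',p.round(4),'y %.1f'%np.degrees(a),'tilt %.2f'%np.degrees(np.arccos(-R[2,2])),'q',np.round(o['qpos'],2),'F',np.round(o['ft_force'],1),'M',np.round(o['moment'],2),'w',round(o['grip_width'],3)); 
    print('d(cm)',(d*100).round(2),'turn',round(t,3),'n',n)
    rows=[]
    for i in range(n):
        # tool: y=(cos a,sin a), z=-Z, x=y cross z = (-sin a, cos a)
        Y=np.array([np.cos(a),np.sin(a)]);X=np.array([-np.sin(a),np.cos(a)])
        s=d*100/n; rows.append((s[:2]@X,s[:2]@Y,-s[2],t/n)); a-=t/n
    for i in range(0,n,5): print('; '.join('%.2f %.2f %.2f %.3f F'%r for r in rows[i:i+5]))
if __name__=='__main__': plan(*map(float,sys.argv[1:]))
E
python3 plan.py .4525 -.194 .22 -14.4
```

```text
t 1.15 pos [0.2592 0.5411 0.2226] y 64.4 tilt 0.01 q [ 1.01  0.36  1.51  0.    1.27 -0.12] F [0.5 0.2 0.2] M [ 0.02  0.02 -0.02] w 1.0
d(cm) [ 19.33 -73.51  -0.26] turn 1.375 n 21
-2.34 -2.76 0.01 0.065 F; -2.52 -2.60 0.01 0.065 F; -2.68 -2.43 0.01 0.065 F; -2.84 -2.25 0.01 0.065 F; -2.98 -2.06 0.01 0.065 F
-3.11 -1.86 0.01 0.065 F; -3.22 -1.65 0.01 0.065 F; -3.32 -1.44 0.01 0.065 F; -3.41 -1.22 0.01 0.065 F; -3.48 -0.99 0.01 0.065 F
-3.54 -0.76 0.01 0.065 F; -3.58 -0.53 0.01 0.065 F; -3.61 -0.29 0.01 0.065 F; -3.62 -0.06 0.01 0.065 F; -3.61 0.18 0.01 0.065 F
-3.60 0.42 0.01 0.065 F; -3.56 0.65 0.01 0.065 F; -3.51 0.88 0.01 0.065 F; -3.44 1.11 0.01 0.065 F; -3.36 1.33 0.01 0.065 F
-3.27 1.55 0.01 0.065 F
```

```bash
python3 -m inch '-2.3 -2.8 -1 0.065 5; -2.5 -2.6 -1 0.065 5; -2.7 -2.4 -1 0.065 5; -2.8 -2.2 0 0.065 5; -3 -2.1 0 0.065 5' && python3 -m inch '-3.1 -1.9 0 0.065 5; -3.2 -1.6 0 0.065 5; -3.3 -1.4 0 0.065 5; -3.4 -1.2 0 0.065 5; -3.5 -1 0 0.065 5' && python3 plan.py .4525 -.194 .22 -14.4
```

```text
t: 1.57
eef_pos: [0.3054, 0.3653, 0.2534]
ee_rot: [[-0.715, 0.699, 0.001], [0.699, 0.715, 0.001], [-0.0, 0.002, -1.0]]
ft_force: [0.5, -0.7, 0.1]
grip_width: 0.662
t: 1.98
eef_pos: [0.3519, 0.1905, 0.2529]
ee_rot: [[-0.454, 0.891, 0.001], [0.891, 0.454, 0.0], [-0.0, 0.001, -1.0]]
ft_force: [-0.1, 0.1, 0.7]
grip_width: 0.575
t 1.98 pos [0.3519 0.1905 0.2529] y 27.0 tilt 0.05 q [ 0.32  0.03  1.86 -0.    1.25 -0.15] F [-0.1  0.1  0.7] M [-0.01 -0.04  0.03] w 0.575
d(cm) [ 10.06 -38.45  -3.29] turn 0.723 n 11
-3.53 -0.77 0.30 0.066 F; -3.57 -0.54 0.30 0.066 F; -3.60 -0.30 0.30 0.066 F; -3.61 -0.07 0.30 0.066 F; -3.61 0.17 0.30 0.066 F
-3.59 0.41 0.30 0.066 F; -3.56 0.64 0.30 0.066 F; -3.51 0.87 0.30 0.066 F; -3.44 1.10 0.30 0.066 F; -3.36 1.33 0.30 0.066 F
-3.27 1.54 0.30 0.066 F
```

Tracking is good. I'll take the rest down to about 0.19.

```bash
python3 -m inch '-3.5 -0.8 .5 0.066 5; -3.6 -0.5 .5 0.066 5; -3.6 -0.3 .5 0.066 5; -3.6 -0.1 .6 0.066 5; -3.6 0.2 .6 0.066 5' && python3 -m inch '-3.6 0.4 .6 0.066 5; -3.6 0.6 .6 0.066 5; -3.5 0.9 .6 0.066 5; -3.4 1.1 .6 0.066 5; -3.4 1.3 .6 0.066 5' && python3 -m inch '-3.3 1.5 .6 0.066 5; 0 0 0 0 5' >/dev/null; python3 - <<'E'
from meas import *
c=env.capture('wrist');cv2.imwrite('pics/w1.png',c['img'])
print(env.observe()['eef_pos'],proj(c,[[.4525,-.194,.082],[.4525,-.194,.04]],True))
for r in env.regions_of('lid_grip','wrist'): print(r['conf'],r['at'],r['region'].sum())
E
python3 plan.py .4525 -.194 .19 -14.4
```

```text
t: 2.4
eef_pos: [0.398, 0.0158, 0.2258]
ee_rot: [[-0.14, 0.99, 0.001], [0.99, 0.14, -0.0], [-0.0, 0.001, -1.0]]
ft_force: [-0.5, 0.4, -0.6]
grip_width: 0.567
t: 2.82
eef_pos: [0.4434, -0.1596, 0.1956]
ee_rot: [[0.189, 0.982, 0.001], [0.982, -0.189, -0.0], [-0.0, 0.001, -1.0]]
ft_force: [0.1, 1.2, 0.2]
grip_width: 0.571
[ 0.45269016 -0.19597584  0.18925721] [[312.38138987 190.42633346]
 [312.66715816 179.76457107]]
0.9 [213.8, 25.8] 3550
0.87 [334.6, 342.6] 2448
0.76 [171.4, 245.1] 2251
0.6 [311.0, 179.9] 10132
t 3.08 pos [ 0.4518 -0.1939  0.1893] y -14.6 tilt 0.05 q [-0.55  0.24  1.78  0.    1.12 -0.29] F [-0.3  0.3  0.5] M [-0.08  0.04  0.03] w 0.568
d(cm) [ 0.07 -0.01  0.07] turn -0.003 n 1
0.01 0.07 -0.07 -0.003 F
```

View pics/w1.png

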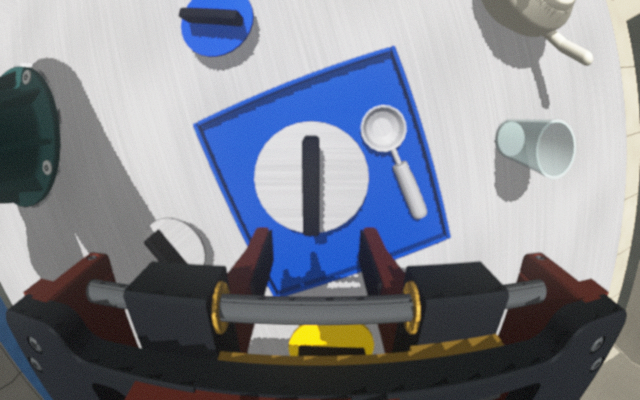

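The wrist view has the big steel lid at about (311,178), with its handle lined up between the fingers. That is within 2 px of the prediction. Next I'll refine it.

```bash
python3 - <<'E'
from meas import *
c=env.capture('wrist');im=c['img']
W=lambda m,z:np.array([atz(c,(a,b),z,True)[:2] for b,a in zip(*np.nonzero(m))])
R=[r for r in env.regions_of('lid_grip','wrist') if abs(r['at'][0]-311)<8 and abs(r['at'][1]-180)<10][0]['region']
cs,_=cv2.findContours(R.astype(np.uint8),cv2.RETR_EXTERNAL,cv2.CHAIN_APPROX_NONE)
b=max(cs,key=len)[:,0];B=np.array([atz(c,p,.040,True)[:2] for p in b])
for _ in range(4):
    ce,r=circ(B);e=abs(np.linalg.norm(B-ce,axis=1)-r);B=B[e<max(.0012,np.percentile(e,85))] if _<3 else B
print('flange',ce,r)
dk=comp(R&(im.max(2)<75),(311,186)); Q=W(dk,.082); q=Q-Q.mean(0);u=np.linalg.svd(q,full_matrices=False)[2][0]
print('handle',cv2.minAreaRect((Q*1000).astype(np.float32)),np.degrees(np.arctan2(u[1],u[0])))
E
python3 plan.py .4525 -.194 .045 -14.4 | head -2
```

```text
flange [ 0.4507686  -0.19295216] 0.059102460704744085
handle ((451.9578857421875, -191.01443481445312), (91.63642120361328, 13.294391632080078), 75.0141372680664) -104.6669189433146
t 3.18 pos [ 0.4512 -0.192   0.1896] y -14.4 tilt 0.07 q [-0.54  0.24  1.78  0.    1.12 -0.29] F [ 0.3  0.5 -1. ] M [-0.07  0.07 -0.03] w 0.565
d(cm) [  0.13  -0.2  -14.46] turn -0.0 n 4
```

```bash
python3 -m inch '0 0 3.8 0 5; 0 0 3.8 0 5; 0 0 3.5 0 5; 0 0 2.2 0 5; 0 0 1.0 0 5' && python3 -m inch '0 0 0 0 5; 0 0 0 0 5' && python3 plan.py .4515 -.1925 .0455 -14.6
```

```text
t: 3.6
eef_pos: [0.4496, -0.1901, 0.0444]
ee_rot: [[0.247, 0.969, -0.004], [0.969, -0.247, 0.003], [0.001, -0.005, -1.0]]
ft_force: [0.1, -0.8, -0.0]
grip_width: 0.571
t: 3.77
eef_pos: [0.452, -0.1922, 0.0473]
ee_rot: [[0.248, 0.969, -0.0], [0.969, -0.248, -0.0], [-0.0, -0.0, -1.0]]
ft_force: [0.2, -0.2, 0.6]
grip_width: 0.569
t 3.77 pos [ 0.452  -0.1922  0.0473] y -14.4 tilt 0.00 q [-0.54  0.45  1.92 -0.    0.77 -0.29] F [ 0.2 -0.2  0.6] M [-0.1   0.12  0.03] w 0.569
d(cm) [-0.05 -0.03 -0.18] turn 0.004 n 1
-0.05 -0.04 0.18 0.004 F
```

```bash
python3 -m inch '0 0 0.1 0 0; 0 0 0 0 0; 0 0 0 0 0; 0 0 0 0 0; 0 0 0 0 0' && python3 -m inch '0 0 0 0 0; 0 0 0 0 0; 0 0 0 0 0;0 0 -2 0 0; 0 0 -3 0 0' && python3 -m inch '0 0 -4 0 0; 0 0 -4 0 0;0 0 -4 0 0; 0 0 -4 0 0; 0 0 0 0 0' && python3 plan.py .443 .186 .25 73
```

```text
t: 4.18
eef_pos: [0.4522, -0.1931, 0.0463]
ee_rot: [[0.249, 0.968, 0.001], [0.968, -0.249, -0.001], [-0.0, 0.001, -1.0]]
ft_force: [-0.0, -0.4, -0.7]
grip_width: 0.23
t: 4.6
eef_pos: [0.4493, -0.1914, 0.0938]
ee_rot: [[0.25, 0.968, -0.006], [0.968, -0.25, 0.003], [0.002, -0.007, -1.0]]
ft_force: [0.3, 0.0, -2.3]
grip_width: 0.179
t: 5.02
eef_pos: [0.4556, -0.1951, 0.2631]
ee_rot: [[0.249, 0.968, 0.011], [0.968, -0.249, -0.007], [-0.004, 0.012, -1.0]]
ft_force: [1.1, -0.6, -1.6]
grip_width: 0.177
t 5.02 pos [ 0.4556 -0.1951  0.2631] y -14.4 tilt 0.74 q [-0.54  0.16  1.68  0.    1.28 -0.29] F [ 1.1 -0.6 -1.6] M [-0.13 -0.01 -0.03] w 0.177
d(cm) [-1.26 38.11 -1.31] turn -1.526 n 13
2.81 -0.83 0.10 -0.117 F; 2.89 -0.49 0.10 -0.117 F; 2.93 -0.15 0.10 -0.117 F; 2.93 0.20 0.10 -0.117 F; 2.88 0.54 0.10 -0.117 F
2.80 0.87 0.10 -0.117 F; 2.68 1.19 0.10 -0.117 F; 2.52 1.50 0.10 -0.117 F; 2.33 1.78 0.10 -0.117 F; 2.10 2.04 0.10 -0.117 F
1.85 2.28 0.10 -0.117 F; 1.57 2.48 0.10 -0.117 F; 1.27 2.64 0.10 -0.117 F
```

```bash
python3 -m inch '2.8 -.8 0 -.117 0; 2.9 -.5 0 -.117 0; 2.9 -.2 0 -.117 0; 2.9 .2 0 -.117 0; 2.9 0.5 0 -.117 0' && python3 -m inch '0 0 0 0 0' && python3 - <<'E'
from meas import *
c=env.capture('wrist');cv2.imwrite('pics/w2.png',c['img'])
np.save('w2.npy',c,allow_pickle=True)
print(proj(c,[[.443,.186,.135]],True))
E
python3 plan.py .443 .186 .25 73
```

```text
t: 5.43
eef_pos: [0.4452, -0.0454, 0.2545]
ee_rot: [[-0.332, 0.943, -0.002], [0.943, 0.332, 0.001], [0.001, -0.002, -1.0]]
ft_force: [0.4, 0.1, -2.4]
grip_width: 0.181
t: 5.52
eef_pos: [0.4442, -0.0423, 0.2543]
ee_rot: [[-0.335, 0.942, -0.003], [0.942, 0.335, 0.003], [0.004, -0.002, -1.0]]
ft_force: [-0.5, -1.2, -2.6]
grip_width: 0.179
[[394.76794936 -26.83866217]]
t 5.57 pos [ 0.4449 -0.0445  0.2544] y 19.3 tilt 0.15 q [-0.25  0.1   1.77  0.    1.27 -0.59] F [ 1.3 -0.5 -2.2] M [-0.04  0.03  0.  ] w 0.18
d(cm) [-0.19 23.05 -0.44] turn -0.937 n 8
2.73 0.93 0.06 -0.117 F; 2.60 1.24 0.06 -0.117 F; 2.44 1.54 0.06 -0.117 F; 2.24 1.81 0.06 -0.117 F; 2.01 2.06 0.06 -0.117 F
1.76 2.28 0.06 -0.117 F; 1.48 2.47 0.06 -0.117 F; 1.18 2.63 0.06 -0.117 F
```

View pics/w2.png

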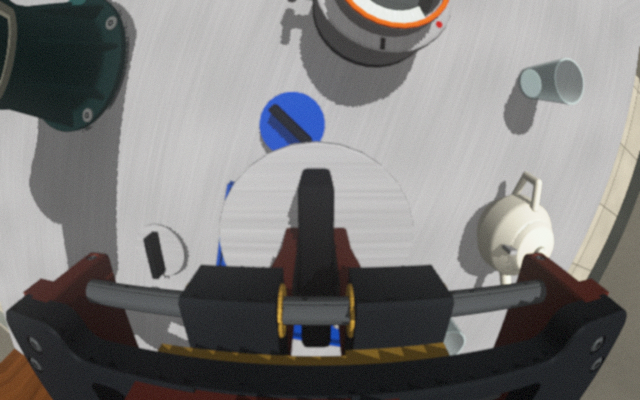

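The lid is held level in the gripper, and the boiler is just coming in at the top, with its -y bar at (383,43) and a red dot at (438,24). A bit closer.

```bash
python3 -m inch '2.9 1 0 0 0; 2.9 1 0 0 0; 1.9 0.6 0 0 0; 0 0 0 0 0;0 0 0 0 0' && python3 - <<'E'
from meas import *
c=env.capture('wrist');cv2.imwrite('pics/w3.png',c['img'])
np.save('w3.npy',c,allow_pickle=True)
print(proj(c,[[.443,.186,.135]],True))
cv2.imwrite('pics/w3z.png',cv2.resize(c['img'][0:150,250:450],None,fx=4,fy=4,interpolation=cv2.INTER_CUBIC))
E
python3 plan.py .443 .186 .25 73|head -2
```

```text
t: 5.98
eef_pos: [0.4455, 0.0342, 0.2549]
ee_rot: [[-0.327, 0.945, -0.001], [0.945, 0.327, -0.001], [-0.0, -0.001, -1.0]]
ft_force: [0.2, -0.5, -1.9]
grip_width: 0.179
[[367.42681172  38.31951962]]
t 6.03 pos [0.4456 0.0336 0.2551] y 19.1 tilt 0.08 q [-0.08  0.1   1.78 -0.    1.26 -0.41] F [ 0.4 -1.2 -2.6] M [-0.03  0.03 -0.01] w 0.181
d(cm) [-0.26 15.24 -0.51] turn -0.941 n 8
```

View pics/w3z.png

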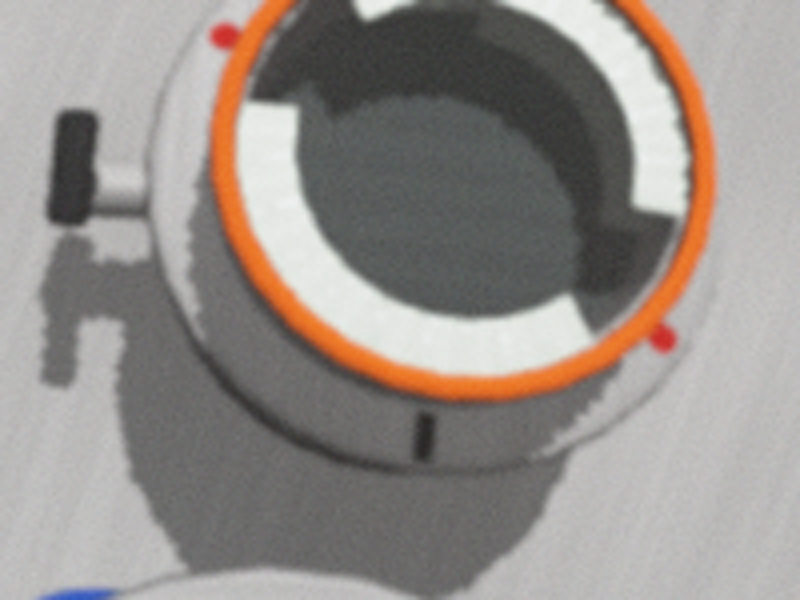

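```bash
python3 - <<'E'
from meas import *
c=np.load('w3.npy',allow_pickle=True).item()
m=ring(c);P=np.array([atz(c,(a,b),.1345,True)[:2] for b,a in zip(*np.nonzero(m)) if b<120])
ce,r=circ(P);print('ring',ce,r)
f=lambda u,z:atz(c,(250+u[0]/4,u[1]/4),z,True)[:2]
for z in(.124,.130):
    for u in[(682,215),(632,207),(572,296),(592,335),(250,103),(297,104),(356,5),(367,20)]:
        v=f(u,z)-ce;print(z,u,np.degrees(np.arctan2(v[1],v[0])).round(1),np.hypot(*v).round(4))
for z in (.08,.09,.1):
    a,b=f((225,36),z),f((662,338),z);d=b-a;print(z,'dots',np.degrees(np.arctan2(d[1],d[0])),(a+b)/2,np.hypot(*d)/2)
    v=f((425,437),z)-ce;print(' bar',np.degrees(np.arctan2(v[1],v[0])),np.hypot(*v), f((425,437),z))
a,b=f((427,415),.09),f((424,460),.09);d=b-a;print(np.degrees(np.arctan2(d[1],d[0])))
# lever from top & scene
for t,s in [((173.1,239.1),(420.4,129.4))]:
  C=[env.capture('top'),env.capture('scene')];A=np.zeros((3,3));B=np.zeros(3)
  for c2,p in zip(C,(t,s)):
    o,d=ray(c2,p);d/=np.linalg.norm(d);M=np.eye(3)-np.outer(d,d);A+=M;B+=M@o
  X=np.linalg.solve(A,B);print('ball',X)
E
```

```text
ring [0.44251828 0.18679683] 0.056177476470125595
0.124 (682, 215) 9.1 0.0554
0.124 (632, 207) 7.1 0.0427
0.124 (572, 296) -31.2 0.0418
0.124 (592, 335) -33.5 0.0522
0.124 (250, 103) -175.6 0.0513
0.124 (297, 104) -179.2 0.0407
0.124 (356, 5) 141.4 0.0461
0.124 (367, 20) 141.3 0.0414
0.13 (682, 215) 7.4 0.0536
0.13 (632, 207) 4.9 0.0412
0.13 (572, 296) -33.5 0.0414
0.13 (592, 335) -35.2 0.0516
0.13 (250, 103) -173.8 0.0508
0.13 (297, 104) -176.9 0.0404
0.13 (356, 5) 143.3 0.0445
0.13 (367, 20) 143.5 0.0399
0.08 dots -15.122227848039762 [0.44444214 0.19183246] 0.07294614202585999
 bar -73.29892038269922 0.06772031531657628 [0.46197965 0.12193316]
0.09 dots -15.122227848039751 [0.44374269 0.18933608] 0.07078598201151635
 bar -74.38921448831108 0.06779079362267312 [0.46076086 0.12150671]
0.1 dots -15.122227848039767 [0.44304324 0.1868397 ] 0.06862582199717271
 bar -75.47685105620678 0.06788576359259307 [0.45954207 0.12108026]
-74.02869720265903
ball [0.38945254 0.30558114 0.16767397]
```

```bash
python3 - <<'E'
from meas import *
c=env.capture('wrist');im=c['img'];o=env.observe();p=np.array(o['eef_pos']);R=np.array(o['ee_rot']);print(p)
cv2.imwrite('pics/w4.png',im)
zf=p[2]-.005
for rr in env.regions_of('lid_grip','wrist'):
    r=rr['region'];
    if r.sum()<5000: continue
    cs,_=cv2.findContours(r.astype(np.uint8),cv2.RETR_EXTERNAL,cv2.CHAIN_APPROX_NONE);b=max(cs,key=len)[:,0]
    b=b[b[:,1]<235]
    B=np.array([atz(c,q,zf,True)[:2] for q in b])
    for _ in range(4):
        ce,rad=circ(B);e=abs(np.linalg.norm(B-ce,axis=1)-rad);B=B[e<max(.001,np.percentile(e,90))] if _<3 else B
    print(rr['conf'],len(b),'flange c in tool (mm)',((R.T@np.r_[ce-p[:2],0])*1000).round(1),rad)
    from scipy.optimize import least_squares
    s=least_squares(lambda v:np.linalg.norm(B-v,axis=1)-.060,ce,loss='soft_l1',f_scale=.001);print('fixed r',((R.T@np.r_[s.x-p[:2],0])*1000).round(1))
E
```

```text
[0.44585063 0.03322449 0.25542959]
0.92 328 flange c in tool (mm) [ 1.1  0.3 -0. ] 0.05839310836349077
fixed r [-0.9  0.3  0. ]
```

View pics/w4.png

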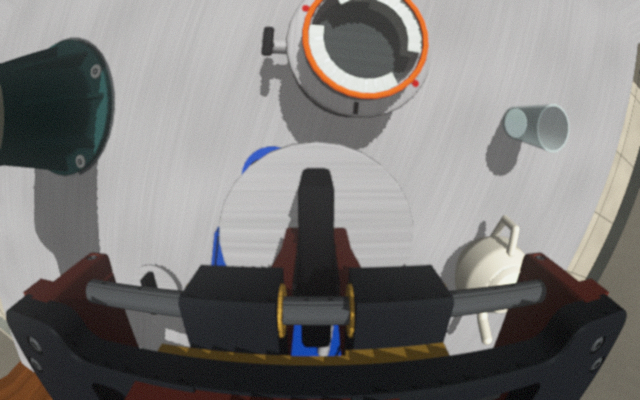

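The lid is centred in the grip to within about 1 mm. The mouth centre comes out at (0.4425, 0.1865) with a yaw of about 14°, so the tool y angle should be 75° for the gaps. I'll move above the mouth.

```bash
python3 plan.py .4425 .1865 .25 75
```

```text
t 6.23 pos [0.4458 0.0333 0.2555] y 19.0 tilt 0.03 q [-0.08  0.1   1.77 -0.    1.27 -0.41] F [-0.4  0.3 -2.5] M [-0.01  0.    0.07] w 0.18
d(cm) [-0.33 15.32 -0.55] turn -0.978 n 9
1.62 0.52 0.06 -0.109 F; 1.56 0.69 0.06 -0.109 F; 1.47 0.86 0.06 -0.109 F; 1.37 1.01 0.06 -0.109 F; 1.25 1.15 0.06 -0.109 F
1.12 1.28 0.06 -0.109 F; 0.97 1.40 0.06 -0.109 F; 0.82 1.49 0.06 -0.109 F; 0.65 1.57 0.06 -0.109 F
```

```bash
python3 -m inch '1.6 .5 0 -.109 0; 1.6 .7 0 -.109 0; 1.5 .9 0 -.109 0; 1.4 1.0 0 -.109 0; 1.2 1.2 0 -.109 0' >/dev/null&& python3 -m inch '1.1 1.3 0 -.109 0; 1 1.4 0 -.109 0; .8 1.5 0 -.109 0; .6 1.6 0 -.109 0; 0 0 0 0 0' >/dev/null&& python3 -m inch '0 0 0 0 0;0 0 0 0 0' && python3 plan.py .4425 .1865 .25 75
python3 - <<'E'
from meas import *
for n in['top','scene','wrist']:
    c=env.capture(n); cv2.imwrite(f'pics/{n}5.png',c['img'])
t=cv2.imread('pics/top5.png')[160:270,150:290];s=cv2.imread('pics/scene5.png')[90:200,340:480]
cv2.imwrite('pics/c5.png',np.vstack([cv2.resize(t,None,fx=2.7,fy=2.7),cv2.resize(s,None,fx=2.7,fy=2.7)]))
E
```

```text
t: 7.23
eef_pos: [0.4432, 0.1876, 0.2555]
ee_rot: [[-0.966, 0.257, -0.0], [0.257, 0.966, -0.001], [0.0, -0.001, -1.0]]
ft_force: [-0.1, -0.2, -2.7]
grip_width: 0.18
t 7.23 pos [0.4432 0.1876 0.2555] y 75.1 tilt 0.05 q [ 0.26  0.16  1.71 -0.    1.28 -1.05] F [-0.1 -0.2 -2.7] M [0.01 0.   0.04] w 0.18
d(cm) [-0.07 -0.11 -0.55] turn 0.002 n 1
0.04 -0.13 0.55 0.002 F
```

View pics/c5.png

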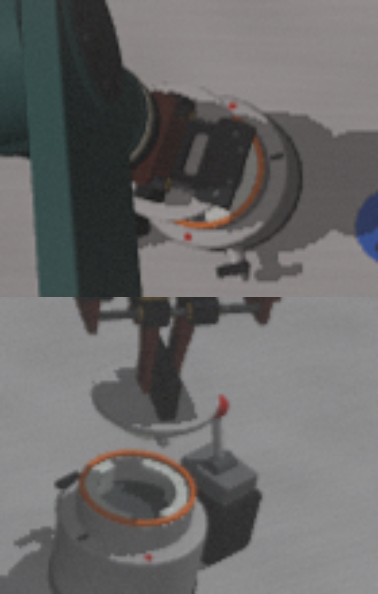

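View pics/wrist5.png

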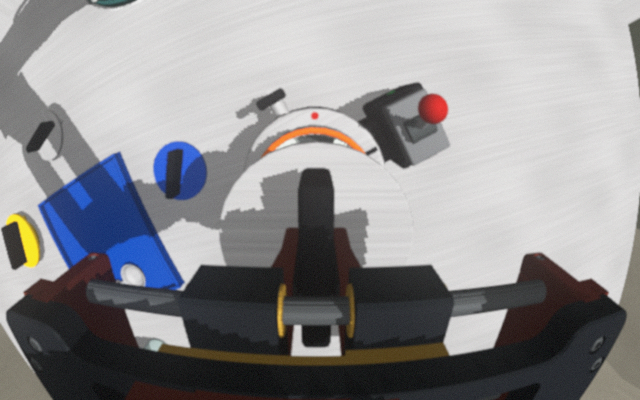

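The handle points straight at the red dot (315,115). Lowering in stages.

```bash
python3 -m inch '0 -0.1 2 0 0; 0 0 2 0 0; 0 0 2 0 0; 0 0 1 0 0; 0 0 0 0 0' >/dev/null&& python3 -m inch '0 0 0 0 0;0 0 0 0 0' && python3 plan.py .4425 .1865 .148 75
python3 - <<'E'
from meas import *
for n in['scene','wrist']:
    c=env.capture(n); cv2.imwrite(f'pics/{n}6.png',c['img'])
s=cv2.imread('pics/scene6.png')[100:210,340:480];w=cv2.imread('pics/wrist6.png')[60:220,200:440]
cv2.imwrite('pics/c6.png',np.hstack([cv2.resize(s,(420,330)),cv2.resize(w,(380,330))]))
E
```

```text
t: 7.97
eef_pos: [0.4438, 0.1877, 0.1866]
ee_rot: [[-0.967, 0.255, 0.001], [0.255, 0.967, 0.0], [-0.001, 0.001, -1.0]]
ft_force: [-0.1, 0.9, -2.1]
grip_width: 0.182
t 7.97 pos [0.4438 0.1877 0.1866] y 75.3 tilt 0.08 q [ 0.26  0.23  1.8  -0.    1.11 -1.06] F [-0.1  0.9 -2.1] M [-0.08  0.03 -0.05] w 0.182
d(cm) [-0.13 -0.12 -3.86] turn 0.004 n 2
0.05 -0.07 1.93 0.002 F; 0.05 -0.07 1.93 0.002 F
```

View pics/c6.png

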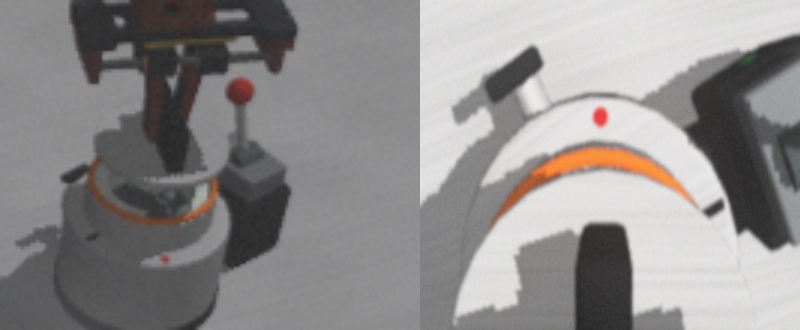

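```bash
python3 -m inch '.05 -0.07 1 0 0; 0 0 0 0 0' && python3 -m inch '0 0 1 0 0;0 0 0 0 0' && python3 -m inch '0 0 0.8 0 0;0 0 0 0 0' && python3 -m inch '0 0 0.5 0 0;0 0 0 0 0' && python3 plan.py .4425 .1865 .148 75
```

```text
t: 8.23
eef_pos: [0.4421, 0.187, 0.1756]
ee_rot: [[-0.967, 0.254, -0.0], [0.254, 0.967, -0.0], [0.0, -0.0, -1.0]]
ft_force: [-0.5, 0.4, -2.1]
grip_width: 0.184
t: 8.4
eef_pos: [0.4417, 0.187, 0.1648]
ee_rot: [[-0.967, 0.254, -0.001], [0.254, 0.967, -0.0], [0.001, -0.001, -1.0]]
ft_force: [-0.7, 0.4, -2.6]
grip_width: 0.182
t: 8.57
eef_pos: [0.4416, 0.1869, 0.1566]
ee_rot: [[-0.967, 0.254, -0.002], [0.254, 0.967, -0.0], [0.001, -0.001, -1.0]]
ft_force: [-1.1, -0.5, -2.5]
grip_width: 0.183
t: 8.73
eef_pos: [0.4419, 0.187, 0.1519]
ee_rot: [[-0.967, 0.254, -0.001], [0.254, 0.967, -0.0], [0.001, -0.001, -1.0]]
ft_force: [0.1, -0.1, -2.0]
grip_width: 0.184
t 8.73 pos [0.4419 0.187  0.1519] y 75.3 tilt 0.07 q [ 0.26  0.27  1.85 -0.    1.02 -1.06] F [ 0.1 -0.1 -2. ] M [-0.01  0.02 -0.01] w 0.184
d(cm) [ 0.06 -0.05 -0.39] turn 0.005 n 1
-0.07 -0.03 0.39 0.005 F
```

```bash
python3 -m inch '0 0 0.2 0 0; 0 0 0 0 0' && python3 -m inch '0 0 .15 0 0;0 0 0 0 0'  && python3 -m inch '0 0 .1 0 0;0 0 0 0 0;0 0 0 0 0' && python3 plan.py .4425 .1865 .148 75
```

```text
t: 8.9
eef_pos: [0.4422, 0.1871, 0.1504]
ee_rot: [[-0.967, 0.254, -0.0], [0.254, 0.967, -0.0], [0.0, -0.0, -1.0]]
ft_force: [0.3, 0.4, -2.4]
grip_width: 0.178
t: 9.07
eef_pos: [0.4425, 0.1872, 0.1492]
ee_rot: [[-0.967, 0.254, 0.0], [0.254, 0.967, 0.0], [-0.0, 0.0, -1.0]]
ft_force: [-0.3, 0.2, -2.3]
grip_width: 0.18
t: 9.32
eef_pos: [0.4425, 0.1871, 0.1484]
ee_rot: [[-0.967, 0.254, 0.0], [0.254, 0.967, 0.0], [-0.0, 0.0, -1.0]]
ft_force: [-1.2, -0.5, 1.1]
grip_width: 0.18
t 9.32 pos [0.4425 0.1871 0.1484] y 75.3 tilt 0.03 q [ 0.26  0.28  1.85 -0.    1.01 -1.06] F [-1.2 -0.5  1.1] M [0.02 0.05 0.02] w 0.18
d(cm) [ 0.   -0.06 -0.04] turn 0.005 n 1
-0.02 -0.06 0.04 0.005 F
```

Contact is at the expected height: Fz rose about 3.4 N and grip is about 37 mm above the rim. Now twisting clockwise, following the ramps down.

```bash
python3 -m inch '0 0 .05 .1 0; 0 0 0 0.1 0; 0 0 0 .1 0; 0 0 0 0 0' && python3 -m inch '0 0 0.03 0.1 0; 0 0 .08 0.1 0; 0 0 0 0 0' && python3 plan.py .4425 .1865 .148 14|head -2
```

```text
t: 9.65
eef_pos: [0.4427, 0.1872, 0.148]
ee_rot: [[-0.847, 0.531, 0.001], [0.531, 0.847, 0.0], [-0.001, 0.001, -1.0]]
ft_force: [-0.3, 0.2, 1.3]
grip_width: 0.181
t: 9.9
eef_pos: [0.4427, 0.1872, 0.1468]
ee_rot: [[-0.727, 0.687, 0.001], [0.687, 0.727, 0.0], [-0.0, 0.001, -1.0]]
ft_force: [-0.3, 0.3, 1.9]
grip_width: 0.183
t 9.90 pos [0.4427 0.1872 0.1468] y 46.6 tilt 0.05 q [ 0.26  0.28  1.85 -0.    1.01 -0.56] F [-0.3  0.3  1.9] M [-0.05  0.07 -0.06] w 0.183
d(cm) [-0.02 -0.07  0.12] turn 0.569 n 5
```

```bash
python3 -m inch '0 0 .08 .1 0; 0 0 .07 0.1 0; 0 0 0 0 0' && python3 plan.py .4425 .1865 .148 14|head -1; python3 -m inch '0 0 0.07 0.1 0; 0 0 .05 0.1 0; 0 0 0 0 0' && python3 plan.py .4425 .1865 .148 14|head -2
python3 - <<'E'
from meas import *
for n in['scene','wrist']:
    c=env.capture(n); cv2.imwrite(f'pics/{n}7.png',c['img'])
s=cv2.imread('pics/scene7.png')[100:210,340:480];w=cv2.imread('pics/wrist7.png')[60:260,180:460]
cv2.imwrite('pics/c7.png',np.hstack([cv2.resize(s,(380,300)),cv2.resize(w,(420,300))]))
E
```

```text
t: 10.15
eef_pos: [0.4427, 0.1872, 0.1454]
ee_rot: [[-0.577, 0.817, 0.001], [0.817, 0.577, 0.0], [-0.0, 0.001, -1.0]]
ft_force: [0.4, -0.1, 3.4]
grip_width: 0.18
t 10.15 pos [0.4427 0.1872 0.1454] y 35.3 tilt 0.05 q [ 0.26  0.28  1.86 -0.    1.   -0.36] F [ 0.4 -0.1  3.4] M [-0.09  0.13 -0.13] w 0.18
t: 10.4
eef_pos: [0.4428, 0.1872, 0.1443]
ee_rot: [[-0.404, 0.915, 0.001], [0.915, 0.404, 0.0], [-0.0, 0.001, -1.0]]
ft_force: [0.3, 0.4, 4.3]
grip_width: 0.181
t 10.40 pos [0.4428 0.1872 0.1443] y 23.8 tilt 0.07 q [ 0.26  0.28  1.86 -0.    1.   -0.16] F [0.3 0.4 4.3] M [-0.09  0.2  -0.21] w 0.181
d(cm) [-0.03 -0.07  0.37] turn 0.172 n 2
```

View pics/c7.png

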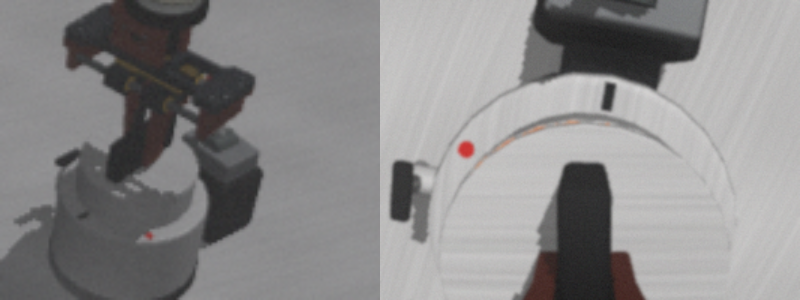

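The handle is following the gripper with no slip and is about 10° short of the bar. I'll finish to the stop.

```bash
python3 -m inch '0 0 .03 .09 0; 0 0 0 0.08 0; 0 0 0 0 0' && python3 plan.py .4425 .1865 .144 14|head -1;  python3 -m inch '0 0 0 0.04 0; 0 0 0 0 0; 0 0 0 0 0' && python3 plan.py .4425 .1865 .144 14|head -2
```

```text
t: 10.75
eef_pos: [0.4423, 0.187, 0.1443]
ee_rot: [[-0.244, 0.97, 0.0], [0.97, 0.244, -0.0], [-0.0, 0.0, -1.0]]
ft_force: [-1.5, -0.5, 10.2]
grip_width: 0.179
t 10.75 pos [0.4423 0.187  0.1443] y 14.1 tilt 0.03 q [ 0.26  0.28  1.86 -0.    1.    0.01] F [-1.5 -0.5 10.2] M [-0.12  0.45  0.67] w 0.179
t: 11.0
eef_pos: [0.4423, 0.1868, 0.1443]
ee_rot: [[-0.21, 0.978, 0.0], [0.978, 0.21, -0.001], [-0.001, 0.0, -1.0]]
ft_force: [-2.3, -1.8, 10.0]
grip_width: 0.186
t 11.00 pos [0.4423 0.1868 0.1443] y 12.1 tilt 0.06 q [ 0.26  0.28  1.86 -0.    1.    0.05] F [-2.3 -1.8 10. ] M [-0.35  0.41  0.75] w 0.186
d(cm) [ 0.02 -0.03 -0.03] turn -0.033 n 1
```

The moment jumped to 0.7 N m, so it is against the stop at a tool angle of about 13°. I'll relax the twist, open, lift and check.

```bash
python3 -m inch '0 0 0 -.03 0; 0 0 -.05 0 2; 0 0 0 0 3; 0 0 0 0 4; 0 0 -1 0 4.5' && python3 -m inch '0 0 -4 0 4.5; 0 0 -4 0 4.5; -3 0 -2 0 4.5; -3 0 0 0 4.5; 0 0 0 0 4.5' && python3 - <<'E'
from meas import *
for n in['scene','top','wrist']:
    c=env.capture(n); cv2.imwrite(f'pics/{n}8.png',c['img']);np.save(n+'8.npy',c,allow_pickle=True)
s=cv2.imread('pics/scene8.png')[100:210,340:480];w=cv2.imread('pics/wrist8.png')[0:200,180:460]
cv2.imwrite('pics/c8.png',np.hstack([cv2.resize(s,(380,300)),cv2.resize(w,(420,300))]))
E
python3 plan.py .4425 .1865 .144 14|head -1
```

```text
t: 11.42
eef_pos: [0.4407, 0.1867, 0.1527]
ee_rot: [[-0.233, 0.972, -0.004], [0.972, 0.233, -0.001], [-0.0, -0.004, -1.0]]
ft_force: [-0.1, -0.1, -1.2]
grip_width: 0.416
t: 11.83
eef_pos: [0.4585, 0.1255, 0.2566]
ee_rot: [[-0.231, 0.973, 0.005], [0.973, 0.231, -0.002], [-0.003, 0.005, -1.0]]
ft_force: [0.9, 0.4, 0.3]
grip_width: 0.517
t 11.98 pos [0.4557 0.1288 0.254 ] y 13.4 tilt 0.06 q [ 0.13  0.14  1.73  0.    1.27 -0.1 ] F [ 0.5 -0.3 -0.5] M [-0.12  0.05 -0.04] w 0.517
```

View pics/c8.png

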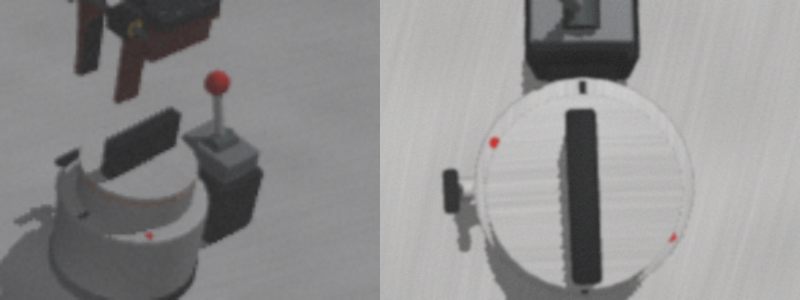

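View pics/wrist8.png

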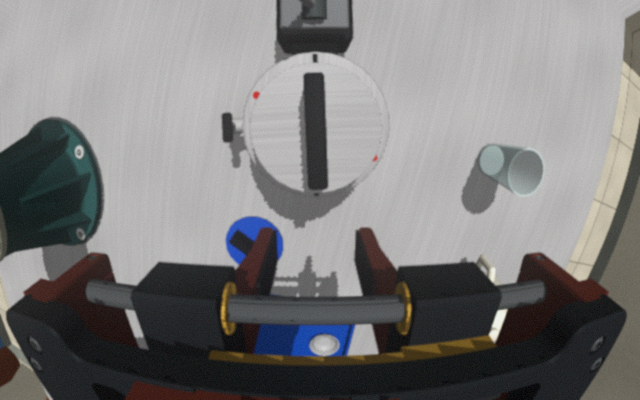

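The handle lies between the two bars ((315,58) and (317,194)) and the lid is down on the seal. I'll check it numerically and plan the lever move.

```bash
python3 - <<'E'
from meas import *
c=np.load('wrist8.npy',allow_pickle=True).item();im=c['img']
m=comp((im.max(2)<75),(316,130));Q=np.array([atz(c,(a,b),.181,True)[:2] for b,a in zip(*np.nonzero(m))])
u=np.linalg.svd(Q-Q.mean(0),full_matrices=False)[2][0];print('handle',m.sum(),cv2.minAreaRect((Q*1000).astype(np.float32)),np.degrees(np.arctan2(u[1],u[0])))
for b in[(315,58),(317,194)]: print(atz(c,b,.1,True))
C=[np.load(n+'8.npy',allow_pickle=True).item() for n in('top','scene')];A=np.zeros((3,3));B=np.zeros(3)
for c2 in C:
    hsv=cv2.cvtColor(c2['img'],cv2.COLOR_BGR2HSV);red=((hsv[...,0]<6)|(hsv[...,0]>172))&(hsv[...,1]>110)&(hsv[...,2]>60)
    n,l,st,ce=cv2.connectedComponentsWithStats(red.astype(np.uint8));g=proj(c2,[[.3895,.3056,.165]])[0]
    i=1+np.argmin(np.linalg.norm(ce[1:]-g,axis=1)+(st[1:,4]<25)*1e3);print(st[i,4],ce[i],g)
    o,d=ray(c2,ce[i]);d/=np.linalg.norm(d);M=np.eye(3)-np.outer(d,d);A+=M;B+=M@o
print('ball',np.linalg.solve(A,B))
E
python3 plan.py .3395 .2899 .225 14
```

```text
handle 2216 ((442.65765380859375, 186.3062744140625), (15.049717903137207, 89.61064147949219), 15.2763090133667) 105.33561718702353
[0.42619867 0.25486869 0.1       ]
[0.46081095 0.11705578 0.1       ]
75 [173.46666667 239.05333333] [173.11082167 238.96936403]
40 [420.125 129.55 ] [419.90487619 130.25860942]
ball [0.38958479 0.3046994  0.16747958]
t 11.98 pos [0.4557 0.1288 0.254 ] y 13.4 tilt 0.06 q [ 0.13  0.14  1.73  0.    1.27 -0.1 ] F [ 0.5 -0.3 -0.5] M [-0.12  0.05 -0.04] w 0.517
d(cm) [-11.62  16.11  -2.9 ] turn -0.011 n 6
3.06 -1.26 0.48 -0.002 F; 3.06 -1.26 0.48 -0.002 F; 3.06 -1.25 0.48 -0.002 F; 3.07 -1.25 0.48 -0.002 F; 3.07 -1.24 0.48 -0.002 F
3.07 -1.23 0.48 -0.002 F
```

Lid axis is (0.4427, 0.1863), and its handle is at 105.3° against 104.1° for the bars, so it is home. On to the lever.

```bash
python3 -m inch '3.1 -1.3 0 0 0; 3.1 -1.3 0 0 0; 3.1 -1.3 0 0 0; 3.1 -1.3 0 0 0; 3.1 -1.2 0 0 0' && python3 -m inch '3 -1.2 0 0 0; 0 0 0 0 0; 0 0 2 0 0; 0 0 2.5 0 0; 0 0 2.5 0 0' && python3 -m inch '0 0 2.5 0 0; 0 0 1 0 0; 0 0 0 0 0; 0 0 0 0 0'; python3 plan.py .3395 .2899 .148 14
python3 - <<'E'
from meas import *
c=env.capture('scene');c2=env.capture('wrist')
cv2.imwrite('pics/c9.png',np.hstack([cv2.resize(c['img'][80:210,340:480],(380,353)),cv2.resize(c2['img'],(420,353))]))
E
```

```text
t: 12.4
eef_pos: [0.3555, 0.2662, 0.2534]
ee_rot: [[-0.233, 0.973, -0.002], [0.973, 0.233, -0.0], [0.0, -0.002, -1.0]]
ft_force: [0.3, -0.1, -0.7]
grip_width: 0.167
t: 12.82
eef_pos: [0.3388, 0.2919, 0.1833]
ee_rot: [[-0.234, 0.972, 0.0], [0.972, 0.234, 0.0], [0.0, 0.001, -1.0]]
ft_force: [-0.0, -0.5, 0.6]
grip_width: 0.001
t: 13.15
eef_pos: [0.3384, 0.2909, 0.1484]
ee_rot: [[-0.233, 0.973, -0.002], [0.973, 0.233, -0.001], [-0.001, -0.003, -1.0]]
ft_force: [0.1, 0.6, 0.4]
grip_width: 0.004
t 13.15 pos [0.3384 0.2909 0.1484] y 13.5 tilt 0.16 q [0.55 0.23 1.92 0.   0.99 0.32] F [0.1 0.6 0.4] M [ 0.    0.03 -0.01] w 0.004
d(cm) [ 0.11 -0.1  -0.04] turn -0.01 n 1
-0.12 0.08 0.04 -0.010 F
```

View pics/c9.png

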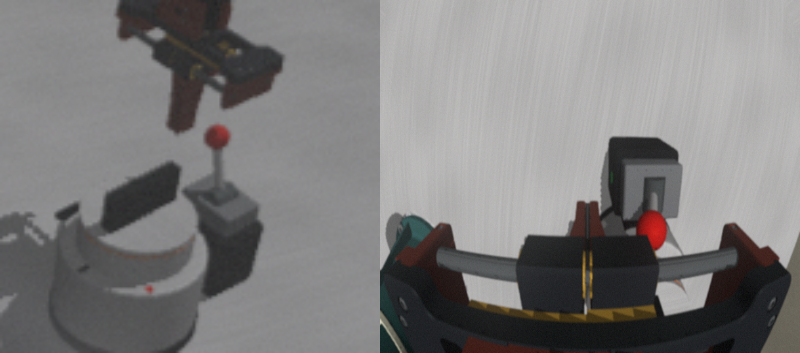

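The closed fingers stand on the tap side of the ball. Pushing along +y of the tool.

```bash
python3 -m inch '0 1 0 0 0; 0 1 0 0 0; 0 1 0 0 0; 0 1 0 0 0; 0 0.8 0 0 0' && python3 -m inch '0 .7 0 0 0; 0 .6 0 0 0;0 .5 0 0 0; 0 .5 0 0 0; 0 0 0 0 0' && python3 plan.py .3395 .2899 .148 14 |head -1
python3 - <<'E'
from meas import *
c=env.capture('scene');c2=env.capture('wrist')
cv2.imwrite('pics/c10.png',np.hstack([cv2.resize(c['img'][80:210,340:480],(380,353)),cv2.resize(c2['img'],(420,353))]))
E
```

```text
t: 13.67
eef_pos: [0.3877, 0.3026, 0.1493]
ee_rot: [[-0.231, 0.973, 0.001], [0.973, 0.231, 0.0], [0.0, 0.001, -1.0]]
ft_force: [-0.7, -0.0, 1.1]
grip_width: 0.01
t: 14.08
eef_pos: [0.4095, 0.3078, 0.149]
ee_rot: [[-0.232, 0.973, 0.001], [0.973, 0.232, 0.0], [-0.0, 0.001, -1.0]]
ft_force: [0.3, 0.6, 0.7]
grip_width: 0.006
t 14.08 pos [0.4095 0.3078 0.149 ] y 13.4 tilt 0.04 q [ 0.51  0.32  1.79 -0.    1.04  0.28] F [0.3 0.6 0.7] M [-0.07  0.06 -0.03] w 0.006
```

View pics/c10.png

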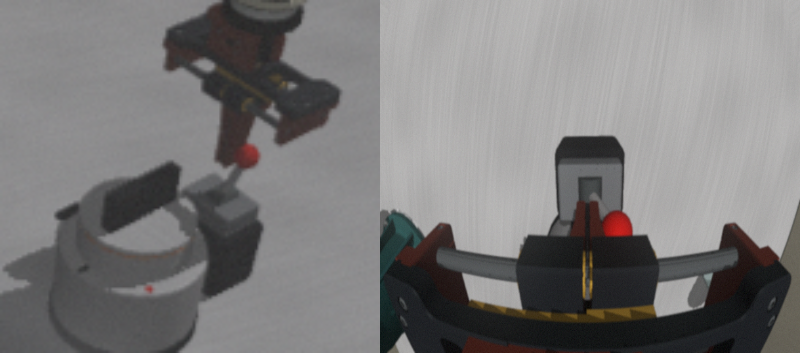

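```bash
python3 -m inch '0 .4 0 0 0; 0 0 0 0 0' && python3 -m inch '0 .3 0 0 0; 0 0 0 0 0' && python3 -m inch '0 .3 0 0 0; 0 0 0 0 0'; python3 - <<'E'
from meas import *
A=np.zeros((3,3));B=np.zeros(3)
for n in('top','scene'):
    c2=env.capture(n);cv2.imwrite(f'pics/{n}11.png',c2['img'])
    hsv=cv2.cvtColor(c2['img'],cv2.COLOR_BGR2HSV);red=((hsv[...,0]<6)|(hsv[...,0]>172))&(hsv[...,1]>110)&(hsv[...,2]>60)
    k,l,st,ce=cv2.connectedComponentsWithStats(red.astype(np.uint8));g=proj(c2,[[.44,.316,.163]])[0]
    i=1+np.argmin(np.linalg.norm(ce[1:]-g,axis=1)+(st[1:,4]<15)*1e3);print(st[i,4],ce[i],g)
    o,d=ray(c2,ce[i]);d/=np.linalg.norm(d);M=np.eye(3)-np.outer(d,d);A+=M;B+=M@o
print('ball',np.linalg.solve(A,B))
E
```

```text
t: 14.35
eef_pos: [0.4125, 0.3085, 0.149]
ee_rot: [[-0.232, 0.973, 0.0], [0.973, 0.232, -0.0], [-0.0, -0.0, -1.0]]
ft_force: [-0.5, -0.3, 0.2]
grip_width: 0.009
t: 14.52
eef_pos: [0.4155, 0.3092, 0.149]
ee_rot: [[-0.232, 0.973, 0.0], [0.973, 0.232, -0.0], [-0.0, 0.0, -1.0]]
ft_force: [0.5, 0.1, -0.4]
grip_width: 0.0
t: 14.68
eef_pos: [0.4185, 0.3099, 0.149]
ee_rot: [[-0.232, 0.973, 0.0], [0.973, 0.232, -0.0], [-0.0, 0.0, -1.0]]
ft_force: [-0.1, 0.1, -0.8]
grip_width: 0.008
4 [219.5 247.5] [170.9929988  218.97344239]
46 [432.82608696 139.13043478] [432.48790291 140.11285459]
ball [0.40865219 0.25290501 0.1560911 ]
```

The gripper hides the ball from the top camera, and there's no stop force yet. Continuing in small steps.

```bash
python3 -m inch '0 .3 0 0 0; 0 0 0 0 0' |grep -E 'eef|force' && python3 -m inch '0 .2 0 0 0; 0 0 0 0 0'|grep -E 'eef|force' && python3 -m inch '0 .2 0 0 0; 0 0 0 0 0'|grep -E 'eef|force'; python3 - <<'E'
from meas import *
c2=env.capture('scene')
hsv=cv2.cvtColor(c2['img'],cv2.COLOR_BGR2HSV);red=((hsv[...,0]<6)|(hsv[...,0]>172))&(hsv[...,1]>110)&(hsv[...,2]>60)
k,l,st,ce=cv2.connectedComponentsWithStats(red.astype(np.uint8))
print([(st[i,4],ce[i].round(1)) for i in range(1,k) if st[i,4]>20])
for th in(.1,.15,.2,.7,.8,.9,1.):
    x=.07*np.sin(th-.5);P=[.4425+x*.97-.0303,.1868+x*.242+.1213,.102+.07*np.cos(th-.5)];print(th,np.round(P,4),proj(c2,[P])[0].round(1))
E
```

```text
eef_pos: [0.4214, 0.3106, 0.149]
ft_force: [1.0, -0.5, 0.5]
eef_pos: [0.423, 0.311, 0.149]
ft_force: [-0.7, -0.1, 0.7]
eef_pos: [0.4232, 0.311, 0.1488]
ft_force: [-5.7, -1.3, 3.7]
[(np.int32(49), array([434.2, 140.9]))]
0.1 [0.3858 0.3015 0.1665] [418.1 129.4]
0.15 [0.3889 0.3023 0.1678] [419.  129.6]
0.2 [0.3921 0.3031 0.1689] [419.9 129.8]
0.7 [0.4257 0.3115 0.1706] [428.9 135.3]
0.8 [0.4323 0.3131 0.1689] [430.5 137. ]
0.9 [0.4386 0.3147 0.1665] [432.1 138.9]
1.0 [0.4448 0.3162 0.1634] [433.5 140.9]
```

Force rose to about 6 N, and the ball sits where 1.0 rad predicts, so the lever is at its far stop. I'll back away, lift clear and check.

```bash
python3 -m inch '0 -1 0 0 0; 0 -2 0 0 0; 0 -2 0 0 0; 0 -1 -3 0 0; 0 0 -4 0 0' && python3 -m inch '0 -4 -3 0 0; 0 -4 0 0 0;0 -4 0 0 0; 0 0 0 0 0; 0 0 0 0 0'; python3 - <<'E'
from meas import *
C={n:env.capture(n) for n in('top','scene')}
for n,c in C.items(): cv2.imwrite(f'pics/{n}12.png',c['img'])
hs=[]
A=np.zeros((3,3));B=np.zeros(3)
for n,c2 in C.items():
    hsv=cv2.cvtColor(c2['img'],cv2.COLOR_BGR2HSV);red=((hsv[...,0]<6)|(hsv[...,0]>172))&(hsv[...,1]>110)&(hsv[...,2]>60)
    k,l,st,ce=cv2.connectedComponentsWithStats(red.astype(np.uint8));g=proj(c2,[[.4448,.3162,.163]])[0]
    i=1+np.argmin(np.linalg.norm(ce[1:]-g,axis=1)+(st[1:,4]<25)*1e3);print(n,st[i,4],ce[i],g)
    o,d=ray(c2,ce[i]);d/=np.linalg.norm(d);M=np.eye(3)-np.outer(d,d);A+=M;B+=M@o
print('ball',np.linalg.solve(A,B))
t=C['top']['img'];s=C['scene']['img']
cv2.imwrite('pics/c12.png',np.vstack([t,s])[:,:640][::1] if 0 else np.hstack([cv2.resize(t,(400,250)),cv2.resize(s,(400,250))]))
E
```

```text
t: 15.75
eef_pos: [0.3614, 0.2951, 0.2167]
ee_rot: [[-0.232, 0.973, -0.008], [0.973, 0.232, -0.005], [-0.003, -0.009, -1.0]]
ft_force: [0.1, 0.4, -0.2]
grip_width: 0.009
t: 16.17
eef_pos: [0.2546, 0.2707, 0.2443]
ee_rot: [[-0.234, 0.972, 0.001], [0.972, 0.234, 0.001], [0.0, 0.001, -1.0]]
ft_force: [1.6, 0.7, 1.0]
grip_width: 0.007
top 68 [170.33823529 217.80882353] [171.07930733 217.09429446]
scene 39 [434.41025641 140.46153846] [433.48487842 141.07908248]
ball [0.44335039 0.31886915 0.16310209]
```

View pics/c12.png

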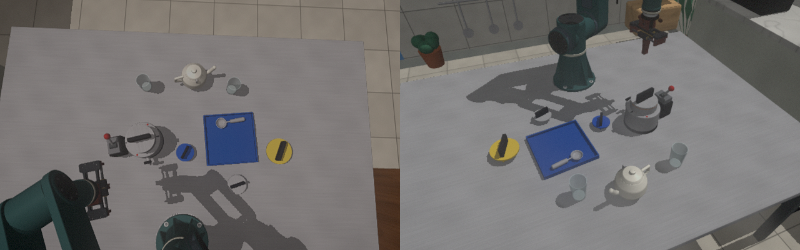

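```bash
python3 - <<'E'
from meas import *
c=env.capture('top');im=c['img'];g=proj(c,[[.4425,.1865,.181]])[0]
yy,xx=np.mgrid[:400,:640];m=(im.max(2)<60)&(np.hypot(xx-g[0],yy-g[1])<21);m=comp(m,g);Q=pts(c,m,.181)
u=np.linalg.svd(Q-Q.mean(0),full_matrices=False)[2][0];print(m.sum(),Q.mean(0),cv2.minAreaRect((Q*1000).astype(np.float32)),np.degrees(np.arctan2(u[1],u[0])))
o=env.observe();print(o['t'],np.round(o['dq'],3),o['ft_force'])
env.job_done()
E
```

```text
278 [0.43857363 0.18129315] ((438.44415283203125, 181.3111114501953), (18.982236862182617, 94.01444244384766), 15.644360542297363) -75.06030066458527
16.3167 [-0.008  0.017 -0.009  0.002  0.009  0.001] [ 0.27137195 -0.21106621  0.3933185 ]
the job is handed in; nothing more can be done
```

I carried out every step and handed the job in at about 16.3 s; the hand-in returns no verdict.

- **Lid:** I picked the larger steel lid out of the tray by its handle and laid it in the mouth with the pins in the gaps. Contact came at the expected height, with the handle middle about 37 mm above the rim.
- **Twist:** I turned it clockwise until the wrist moment rose to about 0.7 N m at the stop. The tool then stood about 33 mm above the rim, which is the clamped height.
- **Lever:** I only pushed it after the twist, with closed fingers, until the force rose to about 6 N. The arm then moved away and touches nothing.

**Last checks**
- **Lever:** the ball triangulated at (0.443, 0.319, 0.163), which matches the far end at about 1.0 rad.
- **Handle angle:** 105.3° in the wrist camera and 104.9° in the top camera. The home direction is about 104°, so both are well inside the limit.
- **Lid axis:** in the wrist camera it lies within about 1 mm of the mouth's centre.
- **Disagreement:** the last top-camera reading put the handle at (0.439, 0.181), about 6–7 mm from the mouth's centre. Earlier the top camera read about 5 mm off the scene camera in x, so I blamed its calibration and trusted the wrist reading. I did not take another wrist picture after the lever push.
- **Other objects:** teapot, glasses and teaspoon looked unmoved in the final pictures; I did not measure them.

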